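# Load the tabletop filter dryer

### The job

Put all the washed pleated filter cassettes (two or three) from the cork board in the tabletop dryer: first turn the dryer's rotary isolator off, then lever the shut lid up with the scraper's blade in the notch under its front edge and swing it wide open. Set every cassette down on the dryer floor, let go of it, shut the lid fully and only then turn the isolator fully back on; the isolator must never be on while the lid is open. Finish with the scraper lying on the black rubber mat it came from, and leave the dust bin, bowl, brush roll, soap bottle and dish brush where they stand.

Things in the scene. Friction and masses are not known exactly. Their poses are not given: they have to be found in the camera images.
- dryer: Fixed grey open-topped box with a hinged white lid: 270 (its x) x 180 (its y) x 90 mm tall, lid not counted; walls and floor 12 mm, so the inside is 246 x 156 mm and 78 mm deep. Origin: centre of the underside, z up. The lid is hinged along the top edge of the -y wall; the notch is in the +y wall.
- dryer_notch (a point): Centre of the pry notch at the outer face of the dryer's +y wall: an opening 70 mm wide (along dryer x) and 11 mm high, right through the 12 mm wall between z = 79 mm and the underside of the closed lid at z = 90 mm. A thin black strip lines its lower edge, 70 mm wide. A blade goes in along dryer -y.
- lid (a joint): Lid angle, 0 = shut, grows as its front (+y) edge rises, stop at 1.8 rad (1.57 = upright). The hinge has friction (0.22 N m), so the lid (0.15 kg) stays at any angle. Shut, it lies flush with the walls' outer faces and offers no grip; lifting it by the front edge takes about 2.5 N.
- lid_hinge (a point): Middle of the hinge line: in the dryer's frame at y = -90 mm, z = 90 mm; the line runs along dryer x. The lid plate's underside passes through it; the plate is 270 mm long (along x), 180 mm from hinge to front edge, 10 mm thick.
- isolator_base: Fixed grey isolator housing, 70 x 70 x 50 mm, with a round boss 6 mm high on top. Origin: centre of the underside, z up.
- isolator_grip (a point): Point on the isolator handle's turning axis (vertical), 74 mm above the counter: the middle of its height. The handle is a bar 66 mm long, 14 mm thick, 30 mm tall (from 56 to 86 mm above the counter).
- isolator (a joint): Isolator handle angle: 0 = off (stop), 1.05 rad = on (stop). Grows clockwise seen from above. At 0 the bar lies along the housing's x axis. Friction 0.08 N m, stays where it is left.
- mat: Fixed black rubber mat, 250 (its x) x 100 (its y) x 4 mm. Origin: centre of the underside.
- scraper: Loose scraper lying on the mat, 200 mm long: wooden handle 110 mm long from x = -110 to 0 mm, 20 mm wide (y), 26 mm tall (z 0 to 26 mm), and a flat steel blade from x = 0 to 90 mm, 32 mm wide, 3 mm thick, its mid-plane at z = 16 mm. Origin: underside of the handle at its blade end; x points to the blade tip, z up. 0.12 kg.
- scraper_tip (a point): Middle of the blade's end edge, at scraper (90, 0, 16) mm.
- scraper_grip (a point): Point in the handle to grip at, at scraper (-40, 0, 16) mm, near the centre of mass.
- scraper_mid (a point): Middle of the scraper's length, at scraper (-10, 0, 16) mm.
- drainboard: Fixed cork board 290 (its x) x 150 (its y) x 4 mm on which the cassettes lie at the start, long sides roughly along its y. Origin: centre of the underside.
- filter1: Loose grey pleated filter cassette: body 110 (its x) x 54 (its y) x 34 mm tall, with a pull tab on top, 70 mm long (along x), 14 mm thick (along y), 22 mm tall, centred, so 56 mm in all. Origin: centre of the underside, z up. 0.08 to 0.18 kg. May be absent.
- filter2: Loose grey pleated filter cassette: body 110 (its x) x 54 (its y) x 34 mm tall, with a pull tab on top, 70 mm long (along x), 14 mm thick (along y), 22 mm tall, centred, so 56 mm in all. Origin: centre of the underside, z up. 0.08 to 0.18 kg. May be absent.
- filter3: Loose grey pleated filter cassette: body 110 (its x) x 54 (its y) x 34 mm tall, with a pull tab on top, 70 mm long (along x), 14 mm thick (along y), 22 mm tall, centred, so 56 mm in all. Origin: centre of the underside, z up. 0.08 to 0.18 kg. May be absent.
- filter1_c (a point): Centre of the body of filter1, 17 mm above its underside.
- filter2_c (a point): Centre of the body of filter2, 17 mm above its underside.
- filter3_c (a point): Centre of the body of filter3, 17 mm above its underside.
- dust_bin: Bystander: clear open dust bin, 96 mm wide, 130 mm tall, loose. Origin under its centre.
- bowl: Bystander: stainless steel bowl, 150 mm wide, 60 mm tall, loose. Origin under its centre.
- brush_roll: Bystander: white brush roll lying along its y, 184 mm long, 44 mm thick, loose. Origin under its centre.
- soap_bottle: Bystander: white bottle, 64 mm wide, 170 mm tall, loose. Origin under its centre.
- dish_brush: Bystander: hand brush lying on the counter, about 200 mm long, loose.

How it is judged:
On the way, in this order (a step that is already met when the one before it is completed fails the run):
1. isolator turned off with the lid still shut (value of joint isolator below 0.12 rad and value of joint lid below 0.05 rad), for 0.2 s.
2. lid levered up by the scraper (value of joint lid above 0.12 rad and contact force between scraper and dryer above 0.3 N), for 0.1 s.
3. lid wide open (value of joint lid above 1.4 rad), for 0.2 s.
4. every cassette in the dryer and let go (x of filter1_c in the frame of dryer between -0.115 and 0.115 m and y of filter1_c in the frame of dryer between -0.08 and 0.08 m and z of each of filter1_c, filter2_c, filter3_c in the frame of dryer below 0.055 m and x of filter2_c in the frame of dryer between -0.115 and 0.115 m and y of filter2_c in the frame of dryer between -0.08 and 0.08 m and x of filter3_c in the frame of dryer between -0.115 and 0.115 m and y of filter3_c in the frame of dryer between -0.08 and 0.08 m and contact force between the fingers and filter1 below 0.1 N and contact force between the fingers and filter2 below 0.1 N and contact force between the fingers and filter3 below 0.1 N), for 0.2 s.
5. lid shut (value of joint lid below 0.05 rad), for 0.2 s.
6. isolator turned back on (value of joint isolator above 0.93 rad), for 0.2 s.
At the end, for the whole second after the job is handed in: Every cassette lies in the dryer (body centre inside the walls, under 55 mm above its underside), lid shut (under 0.05 rad), isolator on (over 0.93 rad), scraper at rest on the mat (its middle within 90 mm along, 50 mm across of the mat centre; tip and handle below 50 mm) (x of filter1_c in the frame of dryer between -0.115 and 0.115 m and y of filter1_c in the frame of dryer between -0.08 and 0.08 m and z of each of filter1_c, filter2_c, filter3_c in the frame of dryer below 0.055 m and x of filter2_c in the frame of dryer between -0.115 and 0.115 m and y of filter2_c in the frame of dryer between -0.08 and 0.08 m and x of filter3_c in the frame of dryer between -0.115 and 0.115 m and y of filter3_c in the frame of dryer between -0.08 and 0.08 m and value of joint lid below 0.05 rad and value of joint isolator above 0.93 rad and x of scraper_mid in the frame of mat between -0.09 and 0.09 m and y of scraper_mid in the frame of mat between -0.05 and 0.05 m and height (world z) of each of scraper_tip, scraper_grip below 0.05 m and linear speed of scraper below 0.03 m/s); the robot touches nothing.
It fails at once if lid open (over 0.1 rad) while the isolator is not off (over 0.3 rad) (value of joint lid above 0.1 rad and value of joint isolator above 0.3 rad).
It fails at once if a bystander moved more than 50 mm (distance of any of dust_bin, bowl, brush_roll, soap_bottle, dish_brush from where it was at the start of the episode above 0.05 m).
Of filter1, filter2, filter3 only 2 to 3 are there at a start; the rules pass over those that are not, and their reading is None.
At some moment in a run one of filter1, filter2, filter3 may be knocked a few centimetres aside while the robot is not near it.
Once in a run the grip may slacken for a moment while it holds something.
It also fails if it takes over 208 s, if anything falls off the work surface, if the arm or the gripper's body presses on something with over 40 N, if the wrist force passes 120 N, or if a joint passes its speed limit or range.

### The arm

A 6-joint arm with a two-finger parallel gripper is mounted at the origin on the work surface. World frame = base frame: x ahead of the robot, y to its left, z up, the work surface at z = 0. Lengths are in m, angles in rad, forces in N, time in s.
With the tool pointing down it reaches from about 0.325 to 0.9 m from the base axis. Payload 6.1 kg.
Tool frame: the origin (TCP) lies midway between the tips of the shut fingers; the grasp point (between the pads) lies 19 mm behind it; z points along the fingers, y is the line along which they close (so a half turn about z gives the same grasp; the last joint's range is limited). The gripper opens to 85 mm and grips with 20 to 120 N. Pads are 22 mm wide; open, the fingers measure 114 mm over their backs; the gripper's body (76 mm by 85 mm) begins 54 mm behind the grasp point. The pads swing forward as they close: fully open they stand 13 mm farther back than shut.
Start: joints at [-1.381, 0.22, 1.526, -0, 1.395, -0.126], TCP at [0.194, -0.594, 0.231] pointing down, gripper open.
Joint ranges: [-2.98, 2.98], [-0.91, 2.08], [0.09, 2.57], [-1.24, 4.39], [0.2, 2.65], [-2.68, 2.68]. Speed limits (rad/s): [2.57, 2.57, 3.01, 3.14, 3.14, 3.14].

### API

Orientations are given as a unit quaternion [x, y, z, w].
In Python, from rig import arm, vision gives the robot as it stands (arm), with the cameras (vision).
- The arm moves only by the shell command python3 inch.py 'ROWS' [FORCE]. ROWS is a JSON list of rows, 1 to 8 of them, each of 5 numbers: the finger opening in m, then dx, dy, dz in m, then a turn about the tool's z in rad; each row is the pose to reach, as a shift and turn from the pose commanded when the command began, along the tool's axes at that moment; what a row does not reach only later rows make up. A row lasts 1/12 s, in which the tool goes at most 0.0417 m and 0.125 rad, less where a joint would pass 70% of its speed; a pose out of reach is approached as far as the arm can. The fingers move at their own pace and stop on an object; FORCE is the grip in N (left out, the last holds). Time passes only in rows, so rows that do not move let the fingers close. It prints the time, the measured TCP pose, the force, the opening and the grip force at its end.
- arm.read_state(): the state, without advancing time (a new reading comes with each control period).
- vision.read_camera(name): name is "scene" or "side" or "wrist"; returns the picture (480x640x3 uint8, red, green, blue); there is no depth.
- vision.calibration(name): a dict with "fx", "fy", "cx", "cy" (pixels), "R" (3x3) and "t" (3): a world point X has camera coordinates R X + t; the wrist camera has in their place "hand_eye" (4x4, takes a point from camera to tool coordinates, whose origin is the TCP and whose axes are the flange's). Camera axes: x right, y down, z forward; pixel columns grow to the right and rows downward; lengths in m; the calibration is good to about 2 mm. A picture is of the moment at which its call begins: read the wrist's pose just before it. calibration takes no time and is no camera call.
- arm.sign_off(): hands the job in; it is judged then, once.
The state is a dict: "time": time; "joint_positions": joint angles; "qd": joint speeds; "effort": joint torques, N m; "eef_pos": TCP position; "tcp_rot": TCP orientation; "contact_force": force on the tool from outside, world axes, zero at the start; "wrist_torque": the same for the moment, N m; "grip_width": finger opening in m; "gripper_force": force on a finger pad.
Only numpy, scipy, OpenCV 4.12 (cv2) and the standard library are available. Lean on these libraries where they do the work, as an engineer would, in place of code of your own. Each camera call takes 0.05 s, during which the arm holds its last target. There are 200 camera calls.

## Working session

There is one attempt and no reset: what is moved stays moved. The work goes in short steps, Python scripts to look and compute and a shell command to move; the robot and the scene stay as the last step left them, time stands still between calls to the robot, and variables do not carry over. Pictures are saved under pics/ and viewed, at most 14 in all, crops included, and the job is handed in when it is done.

```bash
ls; mkdir -p pics
python3 - <<'E'
from rig import arm, vision
import cv2,json
for n in("scene","side"):
    cv2.imwrite(f"pics/{n}0.png",vision.read_camera(n)[:,:,::-1])
for n in("scene","side","wrist"): print(n,vision.calibration(n))
print(arm.read_state())
E
```

```text
inch.py
pics
rig.py
scene {'fx': 455.02052267463966, 'fy': 455.02052267463966, 'cx': 320.8836880841289, 'cy': 240.6807528476676, 'R': array([[ 0.17999573,  0.98357331, -0.01360471],
       [ 0.79706417, -0.15394128, -0.58394417],
       [-0.57644623,  0.09426363, -0.81167981]]), 't': array([-0.10369273, -0.39118796,  1.55583588])}
side {'fx': 465.45119791310196, 'fy': 465.45119791310196, 'cx': 317.10047204023846, 'cy': 242.92668474844794, 'R': array([[-0.99941161, -0.03384487, -0.00556481],
       [-0.01545523,  0.58920558, -0.80783533],
       [ 0.0306199 , -0.807274  , -0.58938197]]), 't': array([0.56746187, 0.09111034, 1.49555877])}
wrist {'fx': 338.3047010149935, 'fy': 338.3047010149935, 'cx': 319.09015523241516, 'cy': 242.1229839407904, 'hand_eye': array([[ 7.59610729e-04, -9.55016175e-01, -2.96552743e-01,
         7.47700022e-02],
       [ 9.99999042e-01,  1.06856915e-03, -8.79745085e-04,
         2.82628410e-04],
       [ 1.15705790e-03, -2.96551791e-01,  9.55016071e-01,
        -1.42712452e-01],
       [ 0.00000000e+00,  0.00000000e+00,  0.00000000e+00,
         1.00000000e+00]])}
{'time': 0.1, 'joint_positions': array([-1.38111617e+00,  2.21182940e-01,  1.52754694e+00,  7.01677086e-06,
        1.39471155e+00, -1.26087781e-01]), 'qd': array([-6.50199801e-04, -1.68420939e-03, -2.85560093e-03,  5.47985002e-04,
       -8.42795689e-06,  2.82090347e-04]), 'effort': array([ 2.40265808e-04, -4.98242462e+01, -3.90546119e+01, -1.72853847e-04,
        5.71002180e-03,  1.07521407e-05]), 'eef_pos': array([ 0.19398834, -0.59352886,  0.23025996]), 'tcp_rot': array([ 9.87561871e-01,  1.57228169e-01, -2.59352616e-05, -9.24031221e-04]), 'contact_force': array([0.59652778, 0.25871971, 0.69603997]), 'wrist_torque': array([-0.00343438, -0.01855011,  0.00424814]), 'gripper_force': 0.0, 'grip_width': 0.08552928112140694}
```

View pics/scene0.png

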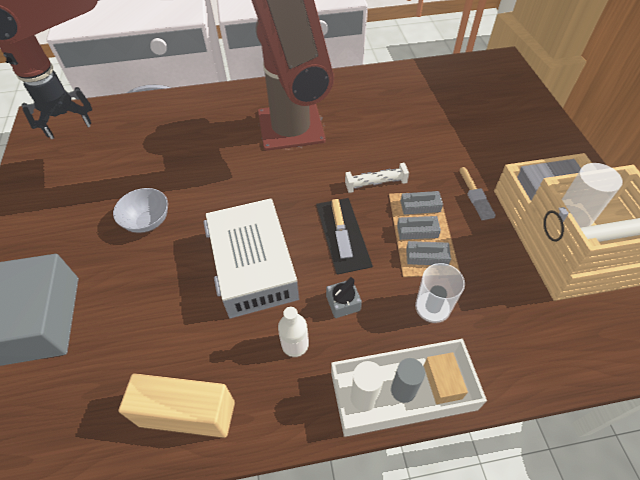

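View pics/side0.png

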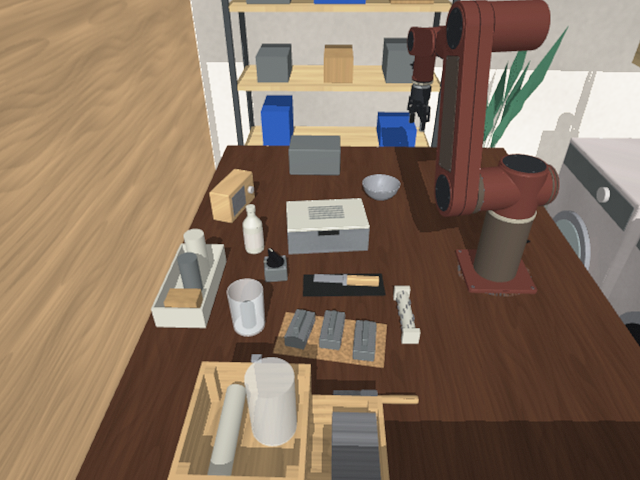

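The scene camera shows the dryer lid at about (250,245) and the mat with scraper at (343,235). The isolator is at (345,297), and three cassettes sit on the board at (420,203), (418,228) and (428,252). In the side view the notch is at (328,233) and faces +y. I'll write helpers and take coarse measurements.

```bash
cat > h.py <<'E'
import numpy as np,cv2
from scipy.spatial.transform import Rotation as Ro
from rig import arm, vision
def grab(n,save=None):
    s=arm.read_state(); im=vision.read_camera(n); c=vision.calibration(n)
    if n=="wrist":
        T=np.eye(4);T[:3,:3]=Ro.from_quat(s["tcp_rot"]).as_matrix();T[:3,3]=s["eef_pos"]
        M=np.linalg.inv(T@c["hand_eye"]); c["R"],c["t"]=M[:3,:3],M[:3,3]
    if save: cv2.imwrite(f"pics/{save}.png",im[:,:,::-1])
    return im,c
def cast(c,px,z):
    px=np.atleast_2d(np.asarray(px,float))
    d=np.c_[(px[:,0]-c["cx"])/c["fx"],(px[:,1]-c["cy"])/c["fy"],np.ones(len(px))]@c["R"]
    o=-c["R"].T@c["t"]
    return (o+d*((z-o[2])/d[:,2])[:,None])[:,:2]
def proj(c,X):
    p=np.atleast_2d(X)@c["R"].T+c["t"]
    return np.c_[c["fx"]*p[:,0]/p[:,2]+c["cx"],c["fy"]*p[:,1]/p[:,2]+c["cy"]]
def rect(c,contour,z):
    "min-area rectangle on plane z: centre, long, short, yaw of long side"
    P=cast(c,contour.reshape(-1,2),z).astype(np.float32)*1000
    (x,y),(w,h),a=cv2.minAreaRect(P)
    if w<h: w,h,a=h,w,a+90
    return [round(v,1) for v in (x,y,w,h)]+[round((a+90)%180-90,1)]
def blobs(mask,amin,roi=None):
    m=mask.astype(np.uint8)*255
    if roi: k=np.zeros_like(m);x0,y0,x1,y1=roi;k[y0:y1,x0:x1]=255;m&=k
    m=cv2.morphologyEx(m,cv2.MORPH_OPEN,np.ones((3,3),np.uint8))
    cs,_=cv2.findContours(m,cv2.RETR_EXTERNAL,cv2.CHAIN_APPROX_NONE)
    return sorted([q for q in cs if cv2.contourArea(q)>=amin],key=cv2.contourArea,reverse=True)
def pose():
    s=arm.read_state();R=Ro.from_quat(s["tcp_rot"]).as_matrix()
    return s,R,np.arctan2(R[1,0],R[0,0])
def rel(x,y,z,yaw=None):
    "shift (tool axes) and turn to bring the TCP to x,y,z (m), yaw (deg)"
    s,R,a=pose(); d=R.T@(np.array([x,y,z])-s["eef_pos"])
    t=0 if yaw is None else -((np.radians(yaw)-a+np.pi)%(2*np.pi)-np.pi)
    print("rel",d.round(4),"turn",round(t,3),"yaw",round(np.degrees(a),1),"j6",s["joint_positions"][5].round(2),"rows",max(np.linalg.norm(d)/.0417,abs(t)/.125).round(1))
E
python3 - <<'E'
from h import *
im,c=grab("scene")
hsv=cv2.cvtColor(im,cv2.COLOR_RGB2HSV);H,S,V=[hsv[...,i].astype(int) for i in range(3)]
q=blobs((S<60)&(V>175),800,(195,180,310,330))
for b in q:print("lid",rect(c,b,.1))
q=blobs(V<50,100,(310,190,375,280))
for b in q[:2]:print("mat",rect(c,b,.004))
q=blobs((S<70)&(V<130)&(V>45),60,(385,180,465,275))
for b in q:print("filt",rect(c,b,.038),cv2.boundingRect(b),"tabs z60",rect(c,b,.06))
q=blobs((S>60)&(V>140),60,(320,190,360,240))
for b in q:print("handle",rect(c,b,.03),cv2.boundingRect(b))
q=blobs(V<45,20,(325,270,365,320))
for b in q:print("isoh",rect(c,b,.086),cv2.boundingRect(b))
q=blobs((S<70)&(V>50),60,(322,275,368,325))
for b in q:print("isobase",rect(c,b,.05),cv2.boundingRect(b))
cv2.imwrite("pics/crop.png",cv2.resize(im[180:330,190:390,::-1],(800,600),interpolation=cv2.INTER_CUBIC))
E
```

```text
lid [543.4, -177.3, 273.2, 180.6, 6.2]
filt [534.0, 278.1, 112.0, 60.4, 82.0] (397, 221, 43, 19) tabs z60 [549.3, 269.6, 109.6, 59.0, 82.0]
filt [448.2, 313.1, 113.0, 64.9, 83.4] (401, 195, 41, 19) tabs z60 [465.5, 303.9, 110.5, 63.5, 83.4]
filt [638.1, 272.4, 109.7, 21.5, 76.3] (407, 257, 43, 8) tabs z60 [651.2, 264.1, 107.2, 21.0, 76.3]
filt [600.9, 273.6, 96.5, 18.6, 81.5] (406, 247, 37, 7) tabs z60 [614.8, 265.2, 94.3, 18.2, 81.5]
handle [422.3, 75.4, 95.4, 22.5, -2.5] (332, 199, 12, 26)
isobase [707.7, 31.6, 91.2, 78.8, 7.8] (326, 279, 36, 39)
```

View pics/crop.png

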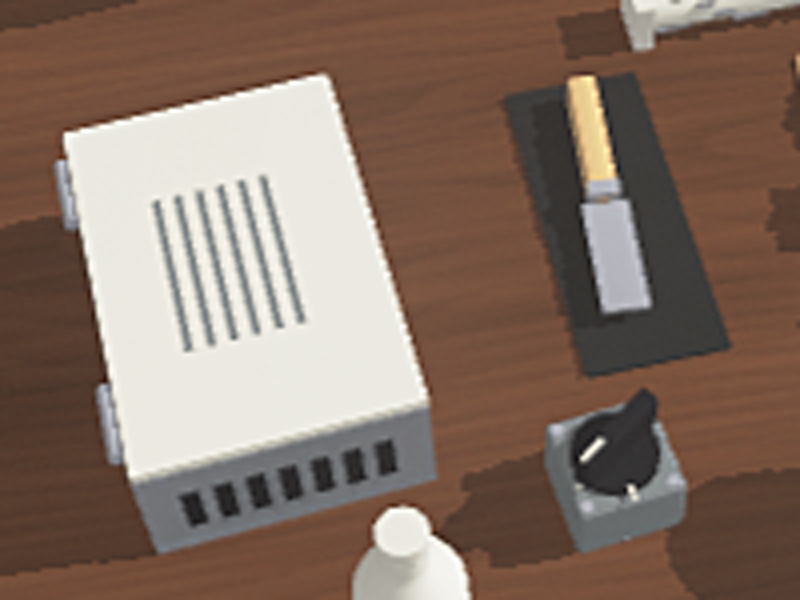

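The crop shows the shut lid, and the scraper with its blade toward +x. The isolator bar runs diagonally from (580,465) to (650,395), which fits the on position. The lid measures 273 x 181 mm, so the size is right. Next I'll look at the isolator with the wrist camera.

Run:
```python
from h import *
rel(.70,.035,.30,128)
```

```text
rel [ 0.6762 -0.4405 -0.0688] turn -1.918 yaw 18.1 j6 -0.13 rows 19.4
```

```bash
python3 inch.py '[[0.085,0.04,-0.02,-0.04,0],[0.085,0.06,-0.04,-0.069,0],[0.085,0.09,-0.06,-0.069,0],[0.085,0.125,-0.08,-0.069,0],[0.085,0.16,-0.1,-0.069,0],[0.085,0.19,-0.12,-0.069,0],[0.085,0.22,-0.145,-0.069,0],[0.085,0.22,-0.145,-0.069,0]]'
python3 inch.py '[[0.085,0.03,-0.02,0,0],[0.085,0.065,-0.04,0,0],[0.085,0.1,-0.06,0,0],[0.085,0.13,-0.08,0,0],[0.085,0.16,-0.105,0,0],[0.085,0.2,-0.13,0,0],[0.085,0.23,-0.15,0,0],[0.085,0.23,-0.15,0,0]]'
python3 inch.py '[[0.085,0.03,-0.02,0,0],[0.085,0.065,-0.04,0,0],[0.085,0.1,-0.06,0,0],[0.085,0.13,-0.08,0,0],[0.085,0.16,-0.105,0,0],[0.085,0.2,-0.13,0,0],[0.085,0.226,-0.146,0,0],[0.085,0.226,-0.146,0,0]]'
python3 inch.py '[[0.085,0,0,0,-0.12],[0.085,0,0,0,-0.24],[0.085,0,0,0,-0.36],[0.085,0,0,0,-0.48],[0.085,0,0,0,-0.6],[0.085,0,0,0,-0.72],[0.085,0,0,0,-0.84],[0.085,0,0,0,-0.96]]'
python3 inch.py '[[0.085,0,0,0,-0.12],[0.085,0,0,0,-0.24],[0.085,0,0,0,-0.36],[0.085,0,0,0,-0.48],[0.085,0,0,0,-0.6],[0.085,0,0,0,-0.72],[0.085,0,0,0,-0.84],[0.085,0,0,0,-0.96]]'
python3 - <<'E'
from h import *
rel(.70,.035,.30,128)
im,c=grab("wrist","iso1")
E
```

```text
time: 0.82
eef_pos: [0.3615, -0.3826, 0.3003]
tcp_rot: [0.987, 0.16, 0.001, -0.001]
contact_force: [0.6, -0.6, 0.0]
grip_width: 0.0847
gripper_force: 0.0
time: 1.48
eef_pos: [0.5334, -0.1683, 0.3]
tcp_rot: [0.987, 0.16, 0.001, -0.001]
contact_force: [-0.2, 0.3, -0.3]
grip_width: 0.0853
gripper_force: 0.0
time: 2.15
eef_pos: [0.7019, 0.0404, 0.2976]
tcp_rot: [0.987, 0.16, -0.001, -0.001]
contact_force: [0.5, -0.8, -1.6]
grip_width: 0.085
gripper_force: 0.0
time: 2.82
eef_pos: [0.6995, 0.0342, 0.2997]
tcp_rot: [0.802, 0.598, -0.0, -0.0]
contact_force: [-0.5, -0.4, -0.1]
grip_width: 0.085
gripper_force: 0.0
time: 3.48
eef_pos: [0.6995, 0.0342, 0.2997]
tcp_rot: [0.435, 0.9, -0.0, -0.0]
contact_force: [0.1, 0.0, -0.4]
grip_width: 0.0853
gripper_force: 0.0
rel [ 0.0004  0.0009 -0.0003] turn 0.007 yaw 128.4 j6 -0.73 rows 0.1
```

View pics/iso1.png

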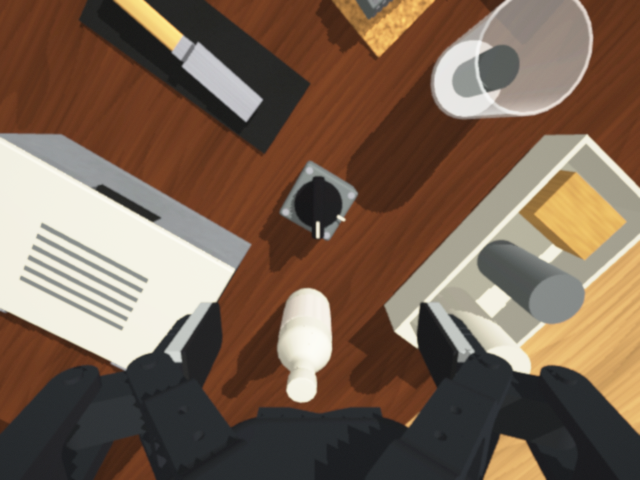

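The isolator bar stands upright in the image from (319,178) to (318,238), so it is already aligned with tool x. The housing corners are about (312,162), (357,192), (327,240) and (281,212). The bottle's foot is near (303,305).

Run:
```python
from h import *
im,c=grab("wrist")
hsv=cv2.cvtColor(im,cv2.COLOR_RGB2HSV);H,S,V=[hsv[...,i].astype(int) for i in range(3)]
print("corners",(cast(c,[(312,162),(357,192),(327,240),(281,212)],.05)*1000).round(1).tolist())
print("bar ends",(cast(c,[(319,178),(318,238)],.086)*1000).round(1).tolist())
q=blobs((S<70)&(V>60),300,(265,150,370,250))
for b in q:print("top",rect(c,b,.05),cv2.boundingRect(b))
q=blobs(V<45,50,(270,150,365,250))
for b in q:print("dark",rect(c,b,.086),rect(c,b,.056),cv2.boundingRect(b))
print("bottle cap",(cast(c,[(301,383)],.17)*1000).round(1))
s=arm.read_state();print(s["eef_pos"])
a=(cast(c,[(5,140),(243,270)],.1)*1000).round(1); print("lid front edge pts",a.tolist(),np.degrees(np.arctan2(*(a[1]-a[0])[::-1])))
```

```text
corners [[661.4, 67.0], [723.3, 73.2], [733.0, 6.3], [668.8, -1.1]]
bar ends [[676.3, 61.2], [716.4, 9.8]]
top [696.6, 36.5, 72.5, 72.5, 8.2] (280, 161, 78, 79)
dark [692.3, 37.3, 52.2, 48.4, 79.4] [695.7, 32.6, 56.6, 52.4, 79.4] (295, 177, 46, 60)
bottle cap [[779.9 -94.9]]
[0.69955292 0.03423715 0.29980564]
lid front edge pts [[415.4, -100.3], [673.1, -66.4]] 7.494132227030853
```

```bash
python3 inch.py '[[0.05,0.003,-0.001,0.04,0],[0.05,0.003,-0.001,0.08,0],[0.05,0.003,-0.001,0.12,0],[0.05,0.003,-0.001,0.16,0],[0.05,0.003,-0.001,0.2,0],[0.05,0.003,-0.001,0.237,0],[0.05,0.003,-0.001,0.237,0]]'
python3 inch.py '[[0.0,0,0,0,0],[0.0,0,0,0,0],[0.0,0,0,0,0],[0.0,0,0,0,0],[0,0,0,0,0],[0,0,0,0,0]]' 40
python3 inch.py '[[0,0,0,0,-0.12],[0,0,0,0,-0.24],[0,0,0,0,-0.36],[0,0,0,0,-0.48],[0,0,0,0,-0.6],[0,0,0,0,-0.72],[0,0,0,0,-0.8],[0,0,0,0,-0.8]]'
python3 inch.py '[[0,0,0,0,-0.1],[0,0,0,0,-0.2],[0,0,0,0,-0.27],[0,0,0,0,-0.27],[0,0,0,0,-0.27]]'
```

```text
time: 4.17
eef_pos: [0.693, 0.0364, 0.0554]
tcp_rot: [0.44, 0.898, -0.002, -0.004]
contact_force: [-0.8, -0.1, -0.9]
grip_width: 0.05
gripper_force: 0.0
time: 4.67
eef_pos: [0.6968, 0.0352, 0.0661]
tcp_rot: [0.438, 0.899, -0.001, 0.0]
contact_force: [-7.2, -4.2, 4.2]
grip_width: 0.0134
gripper_force: 40.6
time: 5.33
eef_pos: [0.6965, 0.0347, 0.0662]
tcp_rot: [0.051, 0.999, -0.001, -0.001]
contact_force: [-8.8, -7.0, 4.5]
grip_width: 0.0132
gripper_force: 40.7
time: 5.75
eef_pos: [0.6964, 0.0345, 0.0661]
tcp_rot: [-0.081, 0.997, -0.001, -0.001]
contact_force: [-9.2, -7.2, 5.0]
grip_width: 0.0131
gripper_force: 41.5
```

```bash
python3 inch.py '[[0.05,0,0,0,0],[0.05,0,0,0,0],[0.05,0,0,0,0],[0.05,0,0,-0.04,0],[0.05,0,0,-0.08,0],[0.05,0,0,-0.12,0],[0.05,0,0,-0.16,0],[0.05,0,0,-0.2,0]]' 
python3 inch.py '[[0.08,0.035,0.01,0,0],[0.08,0.07,0.02,0,0],[0.08,0.105,0.03,0,0],[0.08,0.14,0.04,0,0],[0.08,0.175,0.055,0,0],[0.08,0.21,0.07,0,0.09],[0.08,0.227,0.077,0,0.12],[0.08,0.227,0.077,0,0.12]]'
python3 - <<'E'
from h import *
im,c=grab("wrist","scr1")
rel(.42,.075,.008,180)
E
```

```text
time: 6.42
eef_pos: [0.6971, 0.0373, 0.2663]
tcp_rot: [-0.082, 0.997, 0.0, 0.001]
contact_force: [0.6, -0.3, -0.6]
grip_width: 0.0503
gripper_force: 0.0
time: 7.08
eef_pos: [0.4579, 0.077, 0.2643]
tcp_rot: [-0.022, 1.0, 0.0, 0.001]
contact_force: [-0.1, -1.1, -0.1]
grip_width: 0.08
gripper_force: 0.0
rel [0.0407 0.0004 0.2565] turn 0.046 yaw -177.4 j6 -1.62 rows 6.2
```

View pics/scr1.png

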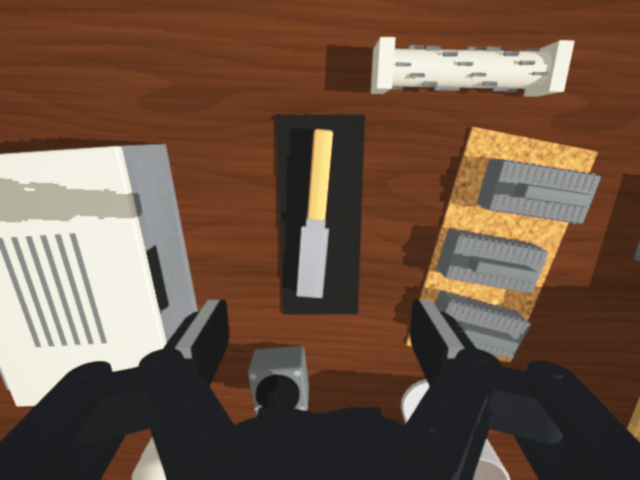

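The scraper handle runs from (323,130) to (317,220) and the blade tip is at (310,297). The mat corners are (276,115), (364,115), (357,313) and (283,313). The notch is at about (157,278), and all three cassettes are on the board.

Run:
```python
from h import *
im,c=grab("wrist")
hsv=cv2.cvtColor(im,cv2.COLOR_RGB2HSV);H,S,V=[hsv[...,i].astype(int) for i in range(3)]
m=cv2.fillPoly(np.zeros((480,640),np.uint8),[np.array([(278,118),(362,118),(355,310),(285,310)])],1)>0
for b in blobs(m&(S>80)&(V>120),200): print("handle z30",rect(c,b,.03),cv2.boundingRect(b))
for b in blobs(m&(S<60)&(V>110),200): print("blade z21",rect(c,b,.0215),cv2.boundingRect(b))
print("mat",(cast(c,[(276,115),(364,115),(357,313),(283,313)],.004)*1000).round(0).tolist())
# lid front edge: white/grey boundary per row
pts=[]
for r in list(range(225,300,5)):
    x=np.where((S[r,60:220]<40)&(V[r,60:220]>200))[0]
    if len(x): pts.append((60+x.max()+.5,r))
P=cast(c,pts,.1)*1000; k=np.polyfit(P[:,0],P[:,1],1); print("lid edge slope deg",np.degrees(np.arctan(k[0])),"y at x=534:",np.polyval(k,534),"resid",np.std(P[:,1]-np.polyval(k,P[:,0])))
d=np.argwhere((V<40)[235:320,140:180])+[235,140]; print("notch px",d[:,1].min(),d[:,1].max(),d[:,0].min(),d[:,0].max(),(cast(c,[d[:,::-1].mean(0)],.082)*1000).round(1))
print("notch corners", (cast(c,[(146,247),(158,250),(156,308),(167,310)],.09)*1000).round(1).tolist())
q=blobs(m&(V>1)==0,1)
# dryer far top corner
print("dryer corner px(122,147) z.1",(cast(c,[(122.5,147)],.1)*1000).round(1))
```

```text
handle z30 [422.2, 75.9, 98.4, 21.1, -2.1] (308, 127, 26, 91)
blade z21 [523.5, 71.5, 100.3, 33.0, -2.2] (297, 217, 32, 79)
mat [[363.0, 24.0], [358.0, 122.0], [606.0, 134.0], [610.0, 35.0]]
lid edge slope deg 6.122111691386691 y at x=534: -83.96557763613382 resid 0.27920549273009504
notch px 149 166 247 305 [[528.3 -88.1]]
notch corners [[495.1, -92.9], [497.7, -81.4], [562.1, -89.6], [564.0, -78.3]]
dryer corner px(122,147) z.1 [[400.  -98.5]]
```

Scraper grip point is (0.444, 0.075) with yaw −2.2°, and the handle and blade extents agree with the given sizes. Grasping it now.

```bash
python3 inch.py '[[0.06,0.014,-0.002,0.04,0.084],[0.06,0.014,-0.002,0.08,0.084],[0.06,0.014,-0.002,0.12,0.084],[0.06,0.014,-0.002,0.16,0.084],[0.06,0.014,-0.002,0.2,0.084],[0.06,0.014,-0.002,0.235,0.084],[0.06,0.014,-0.002,0.256,0.084],[0.06,0.014,-0.002,0.256,0.084]]'
python3 inch.py '[[0,0,0,0,0],[0,0,0,0,0],[0,0,0,0,0],[0,0,0,0,0],[0,0,0,0,0],[0,0,0,0,0],[0,0,0,0,0]]' 100
python3 inch.py '[[0,0,0,-0.02,0],[0,0,0,-0.05,0],[0,0,0,-0.09,0],[0,0,0,-0.13,0],[0,0,0,-0.16,0],[0,0,0,-0.16,0]]'
python3 inch.py '[[0,0,0,0,0.12],[0,0,0,0,0.24],[0,0,0,0,0.36],[0,0,0,0,0.48],[0,0,0,0,0.6],[0,0,0,0,0.72],[0,0,0,0,0.8],[0,0,0,0,0.8]]'
python3 inch.py '[[0,0,0,0,0.12],[0,0,0,0,0.24],[0,0,0,0,0.36],[0,0,0,0,0.48],[0,0,0,0,0.6],[0,0,0,0,0.626],[0,0,0,0,0.626]]'
python3 - <<'E'
from h import *
rel(.516,.0636,.0725,96.1)
im,c=grab("wrist","scr2")
E
```

```text
time: 7.85
eef_pos: [0.4433, 0.0727, 0.0025]
tcp_rot: [0.02, 1.0, -0.0, -0.005]
contact_force: [-0.7, 0.4, 0.4]
grip_width: 0.0601
gripper_force: 0.0
time: 8.43
eef_pos: [0.4492, 0.073, 0.0099]
tcp_rot: [0.02, 1.0, -0.0, 0.003]
contact_force: [-0.9, -0.5, 5.4]
grip_width: 0.018
gripper_force: 98.1
time: 8.93
eef_pos: [0.4519, 0.0731, 0.1764]
tcp_rot: [0.02, 1.0, 0.0, 0.008]
contact_force: [1.5, -0.4, -2.2]
grip_width: 0.018
gripper_force: 97.9
time: 9.6
eef_pos: [0.4468, 0.0731, 0.1679]
tcp_rot: [0.409, 0.913, 0.0, 0.001]
contact_force: [0.7, -0.1, -1.9]
grip_width: 0.018
gripper_force: 97.8
time: 10.18
eef_pos: [0.4468, 0.0731, 0.1677]
tcp_rot: [0.668, 0.744, 0.0, 0.0]
contact_force: [-0.6, 0.4, -0.6]
grip_width: 0.0178
gripper_force: 97.8
rel [-0.0168  0.0677  0.0953] turn 0.0 yaw 96.1 j6 -0.12 rows 2.8
```

View pics/scr2.png

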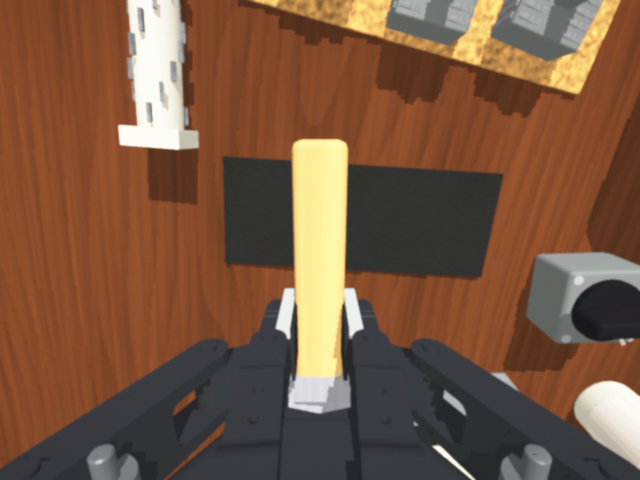

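The scraper is held straight, with the handle's rear end at (320,140). Next I'll stand off in front of the notch and check the blade tip in the fixed cameras.

```bash
python3 inch.py '[[0,0.003,0.03,0.02,0],[0,0.003,0.06,0.04,0],[0,0.003,0.068,0.075,0],[0,0.003,0.068,0.093,0],[0,0.003,0.068,0.093,0],[0,0.003,0.068,0.093,0]]'
python3 - <<'E'
from h import *
s,R,a=pose(); p=s["eef_pos"]; print(p,np.degrees(a))
tip=p+R@[-.124,0,-.010]; rear=p+R@[.076,0,-.020]; gp=p+R@[-.034,0,-.020]
print("tip",tip.round(4))
for n in("wrist","side","scene"):
    im,c=grab(n)
    print(n,proj(c,[tip,rear,gp]).round(1).tolist())
    if n!="wrist":
        u,v=proj(c,[tip])[0].astype(int); k=im[v-50:v+40,u-60:u+60,::-1]; cv2.imwrite(f"pics/t_{n}.png",cv2.resize(k,(480,360),interpolation=cv2.INTER_CUBIC)); print("origin",u-60,v-50)
a=[cv2.imread(f"pics/t_{n}.png") for n in("side","scene")]; cv2.imwrite("pics/tip.png",cv2.resize(np.vstack(a),(400,600)))
E
```

```text
time: 10.73
eef_pos: [0.5127, 0.0832, 0.0734]
tcp_rot: [0.668, 0.744, -0.001, -0.001]
contact_force: [0.4, 0.9, -0.7]
grip_width: 0.0177
gripper_force: 98.2
[0.51274598 0.08316246 0.07335753] 96.1287440181757
tip [ 0.526  -0.0401  0.0833]
wrist [[320.4, 517.6], [321.6, 135.1], [320.8, 396.2]]
side [[330.4, 240.4], [337.1, 278.5], [333.2, 255.0]]
origin 270 190
scene [[301.8, 235.1], [374.5, 215.0], [334.9, 224.7]]
origin 241 185
```

View pics/tip.png

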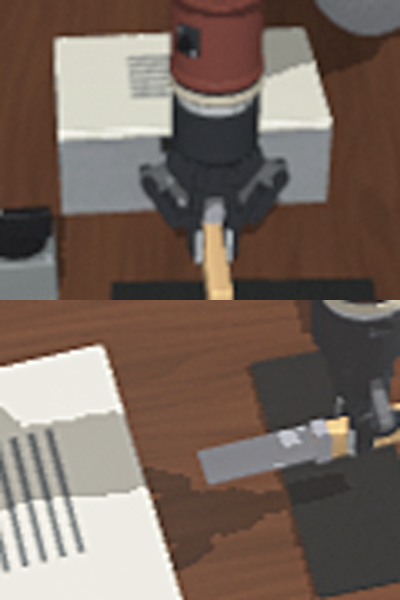

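The tip sits at about (302,235) in the scene camera against a predicted (301.8,235.1), so the blade is level. Inserting it.

```bash
python3 inch.py '[[0,-0.015,0,-0.001,0],[0,-0.03,0,-0.001,0],[0,-0.04,0,-0.001,0],[0,-0.05,0,-0.001,0],[0,-0.058,0,-0.001,0],[0,-0.058,0,-0.001,0]]'
python3 inch.py '[[0,-0.01,0,0,0],[0,-0.02,0,0,0],[0,-0.028,0,0,0],[0,-0.028,0,0,0]]'
```

```text
time: 11.38
eef_pos: [0.5206, 0.0241, 0.0761]
tcp_rot: [0.669, 0.743, 0.0, 0.001]
contact_force: [-0.6, -1.0, -1.2]
grip_width: 0.0182
gripper_force: 98.2
time: 11.72
eef_pos: [0.5232, -0.0039, 0.0753]
tcp_rot: [0.669, 0.743, -0.0, 0.0]
contact_force: [0.5, -0.7, -1.2]
grip_width: 0.0177
gripper_force: 98.2
```

```bash
python3 inch.py '[[0,0,0,-0.008,0],[0,0.001,0,-0.016,0],[0,0.002,0,-0.024,0],[0,0.003,0,-0.033,0],[0,0.003,0,-0.033,0],[0,0.003,0,-0.033,0],[0,0.003,0,-0.033,0]]'
python3 - <<'E'
from h import *
s=arm.read_state();print(s["eef_pos"],s["contact_force"],s["wrist_torque"])
im,c=grab("scene"); cv2.imwrite("pics/lift.png",cv2.resize(im[180:300,180:380,::-1],(800,480),interpolation=cv2.INTER_CUBIC))
E
```

```text
time: 12.3
eef_pos: [0.5231, 0.0008, 0.1089]
tcp_rot: [0.669, 0.743, 0.0, 0.001]
contact_force: [1.1, -0.4, -1.6]
grip_width: 0.0178
gripper_force: 98.2
[0.52308624 0.00081551 0.10885558] [ 1.09542696 -0.41599321 -1.59397143] [ 0.02655832  0.00827848 -0.02810544]
```

View pics/lift.png

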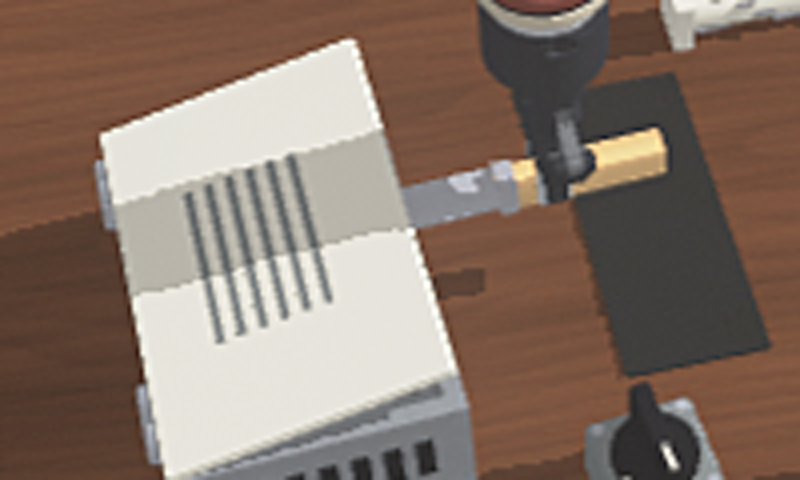

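The lid is up about 0.2 rad on the blade, and the isolator bar lies along its housing in the off position. Swinging the lid open along the arc.

```bash
python3 inch.py '[[0,-0.003,0,-0.014,0],[0,-0.008,0,-0.0275,0],[0,-0.014,0,-0.041,0],[0,-0.022,0,-0.053,0],[0,-0.031,0,-0.065,0],[0,-0.041,0,-0.075,0],[0,-0.052,0,-0.085,0],[0,-0.064,0,-0.093,0]]'
python3 inch.py '[[0,-0.013,0,-0.007,0],[0,-0.026,0,-0.013,0],[0,-0.04,0,-0.018,0],[0,-0.053,0,-0.021,0],[0,-0.064,0,-0.023,0],[0,-0.075,0,-0.023,0],[0,-0.09,0,-0.023,0],[0,-0.09,0,-0.023,0]]'
python3 - <<'E'
from h import *
grab("side","open")
E
```

```text
time: 13.02
eef_pos: [0.5297, -0.0641, 0.2026]
tcp_rot: [0.669, 0.743, 0.0, 0.0]
contact_force: [-0.1, 2.4, -1.3]
grip_width: 0.0177
gripper_force: 98.3
time: 13.68
eef_pos: [0.5387, -0.1555, 0.2239]
tcp_rot: [0.67, 0.743, -0.001, 0.0]
contact_force: [-0.3, -0.1, -1.8]
grip_width: 0.0179
gripper_force: 98.3
```

View pics/open.png

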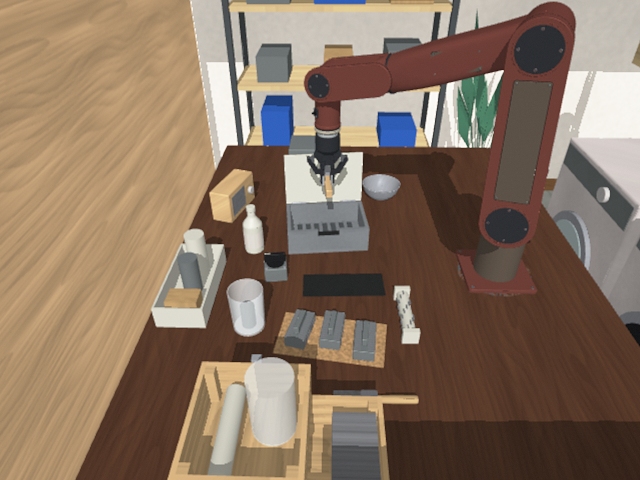

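The lid stands wide open at about pixel (325,180), past upright, and the dryer is empty. The scraper goes back on the mat.

```bash
python3 inch.py '[[0,0.03,0,0,0],[0,0.06,0,0,0],[0,0.095,-0.01,0,0],[0,0.13,-0.02,0,0],[0,0.165,-0.04,0,0],[0,0.2,-0.055,0,0],[0,0.237,-0.067,0,0],[0,0.237,-0.067,0,0]]'
python3 inch.py '[[0,0,0,0,-0.12],[0,0,0,0,-0.24],[0,0,0,0,-0.36],[0,0,0,0,-0.48],[0,0,0,0,-0.6],[0,0,0,0,-0.72],[0,0,0,0,-0.8],[0,0,0,0,-0.8]]'
python3 inch.py '[[0,0,0,0,-0.12],[0,0,0,0,-0.24],[0,0,0,0,-0.36],[0,0,0,0,-0.48],[0,0,0,0,-0.6],[0,0,0,0,-0.626],[0,0,0,0,-0.626]]'
python3 - <<'E'
from h import *
rel(.449,.073,.011,177.8)
E
```

```text
time: 14.4
eef_pos: [0.4441, 0.0814, 0.2238]
tcp_rot: [0.667, 0.745, 0.0, -0.002]
contact_force: [1.2, -0.3, -1.1]
grip_width: 0.0177
gripper_force: 98.3
time: 15.07
eef_pos: [0.4472, 0.0759, 0.224]
tcp_rot: [0.325, 0.946, -0.0, -0.0]
contact_force: [-0.4, 0.5, -1.2]
grip_width: 0.0178
gripper_force: 98.4
time: 15.65
eef_pos: [0.4472, 0.076, 0.2241]
tcp_rot: [0.021, 1.0, -0.0, -0.0]
contact_force: [0.4, -0.0, -0.9]
grip_width: 0.0179
gripper_force: 98.4
rel [-0.002  -0.0029  0.2131] turn -0.003 yaw 177.6 j6 -1.53 rows 5.1
```

```bash
python3 inch.py '[[0,-0.002,-0.003,0.04,0],[0,-0.002,-0.003,0.08,0],[0,-0.002,-0.003,0.12,0],[0,-0.002,-0.003,0.16,0],[0,-0.002,-0.003,0.19,0],[0,-0.002,-0.003,0.205,0],[0,-0.002,-0.003,0.212,0],[0,-0.002,-0.003,0.212,0]]'
python3 inch.py '[[0.05,0,0,0,0],[0.05,0,0,0,0],[0.05,0,0,0,0],[0.05,0,0,-0.04,0],[0.05,0,0,-0.08,0],[0.05,0,0,-0.12,0],[0.05,0,0,-0.16,0],[0.05,0,0,-0.2,0]]'
python3 inch.py '[[0.05,-0.01,0.04,-0.02,0.12],[0.05,-0.02,0.08,-0.05,0.24],[0.05,-0.03,0.12,-0.07,0.36],[0.05,-0.04,0.16,-0.07,0.48],[0.05,-0.05,0.2,-0.07,0.6],[0.05,-0.05,0.207,-0.07,0.72],[0.05,-0.05,0.207,-0.07,0.84],[0.05,-0.05,0.207,-0.07,0.84]]'
python3 inch.py '[[0.05,0,0,0,0.12],[0.05,0,0,0,0.24],[0.05,0,0,0,0.36],[0.05,0,0,0,0.48],[0.05,0,0,0,0.6],[0.05,0,0,0,0.72],[0.05,0,0,0,0.83],[0.05,0,0,0,0.83]]'
python3 - <<'E'
from h import *
grab("wrist","filt1"); rel(.5,.28,.3,82)
E
```

```text
time: 16.32
eef_pos: [0.448, 0.073, 0.0115]
tcp_rot: [0.021, 1.0, -0.0, -0.002]
contact_force: [0.2, -0.1, -1.7]
grip_width: 0.0177
gripper_force: 98.5
time: 16.98
eef_pos: [0.4491, 0.073, 0.2151]
tcp_rot: [0.02, 1.0, -0.0, 0.001]
contact_force: [1.1, -0.1, 0.6]
grip_width: 0.0501
gripper_force: 0.0
time: 17.65
eef_pos: [0.5074, 0.2797, 0.2826]
tcp_rot: [0.427, 0.904, 0.0, 0.0]
contact_force: [0.1, -0.9, -0.8]
grip_width: 0.0498
gripper_force: 0.0
time: 18.32
eef_pos: [0.5074, 0.2769, 0.2828]
tcp_rot: [0.755, 0.656, 0.0, 0.0]
contact_force: [-0.2, -0.2, 0.0]
grip_width: 0.0498
gripper_force: 0.0
rel [ 0.0019 -0.0078 -0.0172] turn 0.004 yaw 82.2 j6 0.5 rows 0.5
```

View pics/filt1.png

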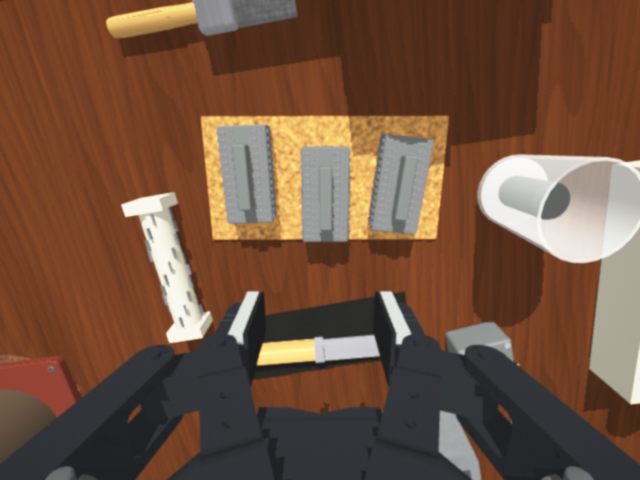

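The three cassettes are at (245,174), (325,195) and (402,184), and the scraper lies on the mat at (317,350).

```bash
cat > f.py <<'E'
from h import *
def filters(save=None,name="wrist",lo=(330,100),hi=(720,430)):
    im,c=grab(name,save)
    hsv=cv2.cvtColor(im,cv2.COLOR_RGB2HSV);S,V=hsv[...,1].astype(int),hsv[...,2].astype(int)
    out=[]
    for b in blobs((S<75)&(V>50)&(V<170),900):
        r=rect(c,b,.038)
        if 95<r[2]<125 and 45<r[3]<72 and lo[0]<r[0]<hi[0] and lo[1]<r[1]<hi[1]: out.append(r+[cv2.boundingRect(b)])
    return c,out
if __name__=="__main__":
    c,o=filters()
    for r in o: print(r)
    for a in ([(241,147),(246,208)],[(325,167),(326,230)],[(407,157),(399,219)]):
        P=cast(c,a,.06)*1000; d=P[0]-P[1]; print("tab",P.mean(0).round(1),np.hypot(*d).round(1),np.degrees(np.arctan2(d[1],d[0])).round(1))
    rel(.5,.28,.3,82)
E
python3 f.py
```

```text
[600.1, 286.7, 109.2, 59.3, 76.4, (369, 135, 65, 100)]
[431.3, 321.4, 107.9, 58.0, 84.0, (218, 125, 58, 98)]
[515.2, 286.9, 108.4, 54.8, 82.3, (302, 147, 48, 95)]
tab [431.2 321.1] 64.4 83.3
tab [515.1 286.8] 69.0 83.5
tab [599.2 287. ] 66.8 79.1
rel [ 0.0018 -0.0078 -0.0173] turn 0.005 yaw 82.3 j6 0.5 rows 0.5
```

```bash
python3 inch.py '[[0.05,0.01,0.03,0.02,0.075],[0.05,0.022,0.06,0.05,0.075],[0.05,0.022,0.09,0.08,0.075],[0.05,0.022,0.09,0.12,0.075],[0.05,0.022,0.09,0.15,0.075],[0.05,0.022,0.09,0.18,0.075],[0.05,0.022,0.09,0.2,0.075],[0.05,0.022,0.09,0.215,0.075]]'
python3 inch.py '[[0.05,0,0,0.012,0],[0.05,0,0,0.02,0],[0.05,0,0,0.025,0],[0.05,0,0,0.025,0],[0,0,0,0.025,0],[0,0,0,0.025,0],[0,0,0,0.025,0],[0,0,0,0.025,0]]' 80
python3 inch.py '[[0,0,0,0,0],[0,0,0,0,0],[0,0,0,-0.03,0],[0,0,0,-0.07,0],[0,0,0,-0.11,0],[0,0,0,-0.15,0],[0,0,0,-0.2,0],[0,0,0,-0.2,0]]'
python3 - <<'E'
from h import *
rel(.6176,-.162,.25,96.1)
E
```

```text
time: 19.08
eef_pos: [0.598, 0.2862, 0.0641]
tcp_rot: [0.777, 0.629, -0.002, -0.001]
contact_force: [-0.7, 0.5, -1.1]
grip_width: 0.0502
gripper_force: 0.0
time: 19.75
eef_pos: [0.6007, 0.2876, 0.0438]
tcp_rot: [0.779, 0.628, 0.001, 0.001]
contact_force: [1.2, 0.9, 2.4]
grip_width: 0.0117
gripper_force: 82.0
time: 20.42
eef_pos: [0.6024, 0.2884, 0.2514]
tcp_rot: [0.778, 0.628, 0.005, 0.002]
contact_force: [0.7, 0.3, 0.6]
grip_width: 0.0118
gripper_force: 81.6
rel [-4.369e-01  1.103e-01 -1.000e-04] turn -0.32 yaw 77.8 j6 0.54 rows 10.8
```

```bash
python3 inch.py '[[0,-0.03,0.01,0,0],[0,-0.065,0.017,0,0],[0,-0.1,0.025,0,0],[0,-0.14,0.035,0,0],[0,-0.18,0.045,0,0],[0,-0.22,0.055,0,0],[0,-0.26,0.065,0,0],[0,-0.3,0.076,0,0]]'
python3 inch.py '[[0,-0.04,0.01,0,-0.1],[0,-0.08,0.02,0,-0.2],[0,-0.12,0.03,0,-0.3],[0,-0.137,0.034,0,-0.32],[0,-0.137,0.034,0,-0.32],[0,-0.137,0.034,0,-0.32]]'
python3 - <<'E'
from h import *
rel(.6176,-.162,.054,96.1)
im,c=grab("wrist","place1")
E
```

```text
time: 21.08
eef_pos: [0.6092, -0.0237, 0.2415]
tcp_rot: [0.778, 0.628, -0.0, -0.001]
contact_force: [0.9, -0.1, -0.5]
grip_width: 0.0122
gripper_force: 81.6
time: 21.58
eef_pos: [0.6136, -0.164, 0.2412]
tcp_rot: [0.67, 0.743, -0.0, -0.001]
contact_force: [0.4, 0.1, -1.3]
grip_width: 0.0119
gripper_force: 81.5
rel [0.0013 0.0045 0.1872] turn -0.004 yaw 95.9 j6 -0.49 rows 4.5
```

View pics/place1.png

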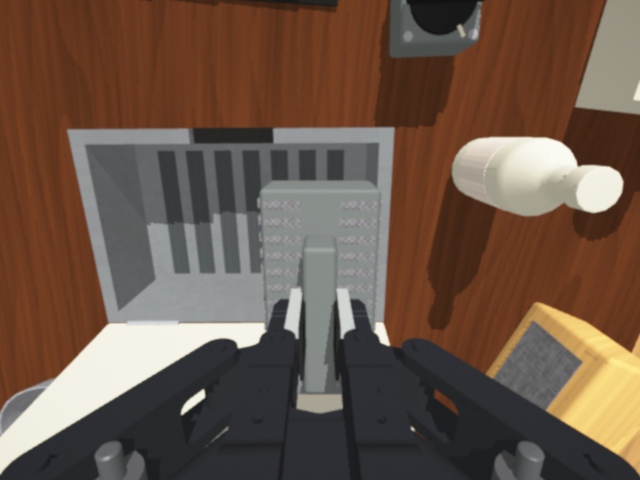

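The dryer rim is visible with corners at about (68,130), (395,127), (386,322) and (108,322). The cassette is held straight. I'll refine the dryer pose from these corners.

Run:
```python
from h import *
im,c=grab("wrist")
P=cast(c,[(68,130),(395,127),(386,322),(108,322)],.09)*1000
print(P.round(1).tolist(),np.hypot(*(P[1]-P[0])),np.hypot(*(P[1]-P[2])))
ctr=P[:2].mean(0)-90*np.array([-.107,.994]); print("centre",ctr)
```

```text
[[397.6, -103.7], [666.0, -73.0], [688.1, -252.8], [416.7, -281.8]] 270.12809316375075 181.11129290731867
centre [ 541.42847232 -177.82794288]
```

```bash
python3 inch.py '[[0,0,0.003,0.04,0],[0,0,0.003,0.08,0],[0,0,0.003,0.11,0],[0,0,0.003,0.14,0],[0,0,0.003,0.16,0],[0,0,0.003,0.175,0],[0,0,0.003,0.185,0],[0,0,0.003,0.185,0]]'
python3 inch.py '[[0,0,0,0,0],[0.04,0,0,0,0],[0.04,0,0,0,0],[0.04,0,0,0,0],[0.04,0,0,-0.03,0],[0.04,0,0,-0.07,0],[0.04,0,0,-0.11,0],[0.05,0,0,-0.15,0]]'
python3 inch.py '[[0.05,0,0,-0.04,0],[0.05,0.03,0,-0.06,0],[0.05,0.07,0,-0.06,0],[0.05,0.11,0,-0.06,0],[0.05,0.15,0,-0.06,0],[0.05,0.19,0,-0.06,0],[0.05,0.23,0,-0.06,0],[0.05,0.27,0,-0.06,0]]'
python3 - <<'E'
from h import *
rel(.515,.25,.28,82)
E
```

```text
time: 22.35
eef_pos: [0.6156, -0.1605, 0.0545]
tcp_rot: [0.668, 0.744, -0.001, -0.002]
contact_force: [-0.7, -0.1, -0.4]
grip_width: 0.0114
gripper_force: 81.4
time: 23.02
eef_pos: [0.6171, -0.1629, 0.2098]
tcp_rot: [0.669, 0.743, 0.0, 0.0]
contact_force: [1.3, -0.5, 0.8]
grip_width: 0.0495
gripper_force: 0.0
time: 23.68
eef_pos: [0.5885, 0.1073, 0.2687]
tcp_rot: [0.669, 0.743, 0.001, 0.001]
contact_force: [1.1, -0.3, 0.5]
grip_width: 0.0498
gripper_force: 0.0
rel [ 0.1496 -0.058  -0.0114] turn 0.245 yaw 96.0 j6 -0.06 rows 3.9
```

```bash
python3 inch.py '[[0.05,0.035,-0.015,-0.01,0.1],[0.05,0.07,-0.03,-0.01,0.2],[0.05,0.11,-0.045,-0.01,0.245],[0.05,0.15,-0.058,-0.01,0.245],[0.05,0.15,-0.058,-0.01,0.245],[0.05,0.15,-0.058,-0.01,0.245]]'
python3 - <<'E'
from f import *
for r in filters("filt2")[1]: print(r); rel(r[0]/1000,r[1]/1000,.067,r[4])
E
```

```text
time: 24.18
eef_pos: [0.5142, 0.2509, 0.2786]
tcp_rot: [0.753, 0.658, 0.001, 0.0]
contact_force: [-0.2, -0.6, -0.3]
grip_width: 0.0504
gripper_force: 0.0
[431.8, 321.7, 108.4, 58.6, 84.3, (205, 99, 61, 104)]
rel [ 0.0603 -0.0927  0.2112] turn -0.037 yaw 82.2 j6 0.45 rows 5.7
[515.2, 286.2, 107.8, 55.1, 82.3, (291, 124, 51, 99)]
rel [ 0.0364 -0.0052  0.2113] turn -0.002 yaw 82.2 j6 0.45 rows 5.1
```

```bash
python3 inch.py '[[0.05,0.02,-0.005,0.03,0],[0.05,0.036,-0.005,0.07,0],[0.05,0.036,-0.005,0.11,0],[0.05,0.036,-0.005,0.15,0],[0.05,0.036,-0.005,0.18,0],[0.05,0.036,-0.005,0.2,0],[0.05,0.036,-0.005,0.212,0],[0.05,0.036,-0.005,0.212,0]]'
python3 inch.py '[[0.05,0,0,0.012,0],[0.05,0,0,0.02,0],[0.05,0,0,0.025,0],[0.05,0,0,0.025,0],[0,0,0,0.025,0],[0,0,0,0.025,0],[0,0,0,0.025,0],[0,0,0,0.025,0]]' 80
python3 inch.py '[[0,0,0,0,0],[0,0,0,0,0],[0,0,0,-0.03,0],[0,0,0,-0.07,0],[0,0,0,-0.11,0],[0,0,0,-0.15,0],[0,0,0,-0.2,0],[0,0,0,-0.2,0]]'
python3 - <<'E'
from h import *
rel(.5415,-.1725,.25,96.1)
E
```

```text
time: 24.9
eef_pos: [0.514, 0.2828, 0.0624]
tcp_rot: [0.755, 0.656, -0.002, -0.001]
contact_force: [-1.1, -0.3, -0.0]
grip_width: 0.0499
gripper_force: 0.0
time: 25.57
eef_pos: [0.516, 0.2854, 0.0414]
tcp_rot: [0.754, 0.656, 0.001, 0.0]
contact_force: [0.1, -0.4, 2.7]
grip_width: 0.0121
gripper_force: 81.5
time: 26.23
eef_pos: [0.5182, 0.2863, 0.2487]
tcp_rot: [0.754, 0.656, 0.005, 0.002]
contact_force: [1.2, 0.8, -0.4]
grip_width: 0.012
gripper_force: 81.1
rel [-0.4511  0.0866 -0.003 ] turn -0.245 yaw 82.0 j6 0.51 rows 11.0
```

```bash
python3 inch.py '[[0,-0.03,0.006,0,0],[0,-0.065,0.012,0,0],[0,-0.1,0.02,0,0],[0,-0.14,0.027,0,0],[0,-0.18,0.035,0,0],[0,-0.22,0.042,0,0],[0,-0.26,0.05,0,0],[0,-0.3,0.058,0,0]]'
python3 inch.py '[[0,-0.04,0.01,0,-0.08],[0,-0.08,0.018,0,-0.16],[0,-0.12,0.026,0,-0.245],[0,-0.15,0.029,0,-0.245],[0,-0.15,0.029,0,-0.245],[0,-0.15,0.029,0,-0.245]]'
python3 - <<'E'
from h import *
rel(.5415,-.1725,.0515,96.1)
E
```

```text
time: 26.9
eef_pos: [0.5301, -0.0218, 0.2393]
tcp_rot: [0.754, 0.656, -0.0, -0.001]
contact_force: [1.6, 0.4, -0.9]
grip_width: 0.0123
gripper_force: 81.0
time: 27.4
eef_pos: [0.5381, -0.1741, 0.2389]
tcp_rot: [0.67, 0.742, -0.0, -0.001]
contact_force: [0.3, -0.3, -1.6]
grip_width: 0.0122
gripper_force: 80.9
rel [0.001  0.0039 0.1874] turn -0.004 yaw 95.9 j6 -0.55 rows 4.5
```

```bash
python3 inch.py '[[0,0,0.003,0.04,0],[0,0,0.003,0.08,0],[0,0,0.003,0.11,0],[0,0,0.003,0.14,0],[0,0,0.003,0.16,0],[0,0,0.003,0.175,0],[0,0,0.003,0.186,0],[0,0,0.003,0.186,0]]'
python3 inch.py '[[0,0,0,0,0],[0.04,0,0,0,0],[0.04,0,0,0,0],[0.04,0,0,0,0],[0.04,0,0,-0.03,0],[0.04,0,0,-0.07,0],[0.04,0,0,-0.11,0],[0.05,0,0,-0.15,0]]'
python3 inch.py '[[0.05,0,0,-0.04,0],[0.05,0.03,0,-0.07,0],[0.05,0.07,-0.01,-0.07,0],[0.05,0.11,-0.02,-0.07,0],[0.05,0.15,-0.03,-0.07,0.05],[0.05,0.19,-0.04,-0.07,0.1],[0.05,0.23,-0.05,-0.07,0.15],[0.05,0.27,-0.06,-0.07,0.2]]'
python3 - <<'E'
from h import *
rel(.45,.28,.28,84)
E
```

```text
time: 28.07
eef_pos: [0.5399, -0.1701, 0.0512]
tcp_rot: [0.668, 0.744, -0.001, -0.003]
contact_force: [-0.4, 0.4, -1.2]
grip_width: 0.0121
gripper_force: 80.8
time: 28.73
eef_pos: [0.5418, -0.1724, 0.2069]
tcp_rot: [0.669, 0.743, 0.0, 0.0]
contact_force: [0.8, -0.3, 0.8]
grip_width: 0.0496
gripper_force: 0.0
time: 29.4
eef_pos: [0.453, 0.0912, 0.2756]
tcp_rot: [0.741, 0.672, 0.001, 0.001]
contact_force: [1.4, 0.8, -0.2]
grip_width: 0.0499
gripper_force: 0.0
rel [ 0.1876 -0.0213 -0.0044] turn 0.007 yaw 84.4 j6 0.12 rows 4.5
```

```bash
python3 inch.py '[[0.05,0.04,-0.005,0,0],[0.05,0.08,-0.01,0,0],[0.05,0.12,-0.015,0,0],[0.05,0.16,-0.021,0,0],[0.05,0.187,-0.021,0,0],[0.05,0.187,-0.021,0,0],[0.05,0.187,-0.021,0,0]]'
python3 - <<'E'
from f import *
for r in filters("filt3")[1]: print(r); rel(r[0]/1000,r[1]/1000,.067,r[4])
E
```

```text
time: 29.98
eef_pos: [0.4502, 0.2791, 0.275]
tcp_rot: [0.739, 0.674, 0.0, 0.0]
contact_force: [-0.4, -0.7, 0.6]
grip_width: 0.0497
gripper_force: 0.0
[429.2, 321.5, 107.3, 54.8, 84.6, (272, 119, 51, 100)]
rel [ 0.0414 -0.0252  0.2078] turn 0.002 yaw 84.7 j6 0.5 rows 5.1
```

```bash
python3 inch.py '[[0.05,0.02,-0.015,0.03,0],[0.05,0.041,-0.025,0.07,0],[0.05,0.041,-0.025,0.11,0],[0.05,0.041,-0.025,0.15,0],[0.05,0.041,-0.025,0.18,0],[0.05,0.041,-0.025,0.2,0],[0.05,0.041,-0.025,0.208,0],[0.05,0.041,-0.025,0.208,0]]'
python3 inch.py '[[0.05,0,0,0.012,0],[0.05,0,0,0.02,0],[0.05,0,0,0.025,0],[0.05,0,0,0.025,0],[0,0,0,0.025,0],[0,0,0,0.025,0],[0,0,0,0.025,0],[0,0,0,0.025,0]]' 80
python3 inch.py '[[0,0,0,0,0],[0,0,0,0,0],[0,0,0,-0.03,0],[0,0,0,-0.07,0],[0,0,0,-0.11,0],[0,0,0,-0.15,0],[0,0,0,-0.2,0],[0,0,0,-0.2,0]]'
python3 - <<'E'
from h import *
rel(.467,-.1805,.24,96.1)
E
```

```text
time: 30.7
eef_pos: [0.4285, 0.3191, 0.0646]
tcp_rot: [0.74, 0.672, -0.002, -0.0]
contact_force: [-0.1, 0.9, 1.2]
grip_width: 0.05
gripper_force: 0.0
time: 31.37
eef_pos: [0.4299, 0.3214, 0.0422]
tcp_rot: [0.739, 0.673, 0.001, 0.0]
contact_force: [-1.0, -0.2, 4.5]
grip_width: 0.012
gripper_force: 81.5
time: 32.03
eef_pos: [0.4323, 0.3228, 0.2495]
tcp_rot: [0.739, 0.673, 0.006, 0.001]
contact_force: [0.9, 1.5, 0.1]
grip_width: 0.0118
gripper_force: 80.6
rel [-0.4978  0.0816  0.007 ] turn -0.2 yaw 84.6 j6 0.59 rows 12.1
```

```bash
python3 inch.py '[[0,-0.03,0.005,0,0],[0,-0.065,0.01,0,0],[0,-0.1,0.016,0,0],[0,-0.14,0.023,0,0],[0,-0.18,0.03,0,0],[0,-0.22,0.036,0,0],[0,-0.26,0.043,0,0],[0,-0.3,0.049,0,0]]'
python3 inch.py '[[0,-0.04,0.007,0,-0.05],[0,-0.08,0.014,0,-0.1],[0,-0.12,0.02,0,-0.15],[0,-0.16,0.027,0,-0.2],[0,-0.196,0.033,0,-0.2],[0,-0.196,0.033,0,-0.2],[0,-0.196,0.033,0,-0.2]]'
python3 - <<'E'
from h import *
rel(.467,-.1805,.0525,96.1)
E
```

```text
time: 32.7
eef_pos: [0.4494, 0.016, 0.2407]
tcp_rot: [0.739, 0.673, -0.0, -0.0]
contact_force: [1.0, 0.1, -0.7]
grip_width: 0.0119
gripper_force: 80.5
time: 33.28
eef_pos: [0.4637, -0.182, 0.2402]
tcp_rot: [0.67, 0.742, -0.0, -0.001]
contact_force: [0.2, -0.2, -1.4]
grip_width: 0.0119
gripper_force: 80.5
rel [0.0009 0.0037 0.1877] turn -0.005 yaw 95.8 j6 -0.63 rows 4.5
```

```bash
python3 inch.py '[[0,0,0.003,0.04,0],[0,0,0.003,0.08,0],[0,0,0.003,0.11,0],[0,0,0.003,0.14,0],[0,0,0.003,0.16,0],[0,0,0.003,0.175,0],[0,0,0.003,0.186,0],[0,0,0.003,0.186,0]]'
python3 inch.py '[[0,0,0,0,0],[0.04,0,0,0,0],[0.04,0,0,0,0],[0.04,0,0,0,0],[0.04,0,0,-0.03,0],[0.04,0,0,-0.07,0],[0.04,0,0,-0.11,0],[0.05,0,0,-0.15,0]]'
python3 inch.py '[[0,0.02,0.03,-0.03,0],[0,0.03,0.06,-0.06,0],[0,0.03,0.075,-0.1,0],[0,0.03,0.075,-0.14,0],[0,0.03,0.075,-0.17,0],[0,0.03,0.075,-0.17,0]]'
python3 - <<'E'
from h import *
im,c=grab("wrist","inside"); rel(.560,-.3465,.38,96.1)
a=grab("scene")[0]; cv2.imwrite("pics/chk.png",np.vstack([cv2.resize(im[:,:,::-1],(400,300)),cv2.resize(a[120:330,180:460,::-1],(400,300))]))
E
```

```text
time: 33.95
eef_pos: [0.4655, -0.1778, 0.0526]
tcp_rot: [0.668, 0.744, -0.0, -0.003]
contact_force: [0.2, 0.6, -0.6]
grip_width: 0.0121
gripper_force: 80.6
time: 34.62
eef_pos: [0.4672, -0.1801, 0.2077]
tcp_rot: [0.669, 0.743, 0.0, 0.0]
contact_force: [0.8, -0.2, 0.3]
grip_width: 0.0497
gripper_force: 0.0
time: 35.12
eef_pos: [0.5417, -0.1431, 0.3858]
tcp_rot: [0.668, 0.744, 0.003, 0.007]
contact_force: [-0.0, -1.0, 1.2]
grip_width: -0.0001
gripper_force: 0.0
rel [-0.2044 -0.0025  0.0029] turn -0.0 yaw 96.1 j6 -0.51 rows 4.9
```

View pics/chk.png

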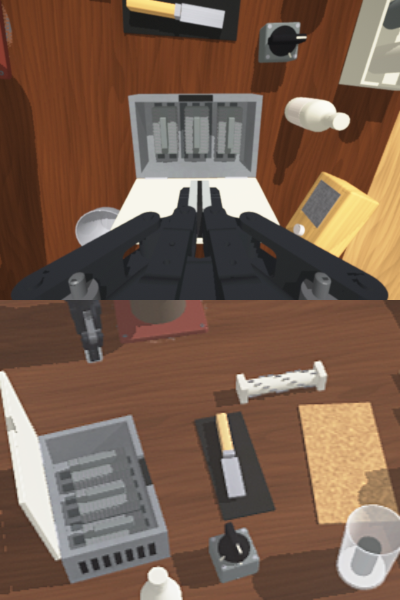

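All three cassettes sit inside the dryer, the scraper is on the mat, the isolator is off and the lid leans back. Now I go behind the lid with closed fingers and push it shut along the arc.

```bash
python3 inch.py '[[0,-0.03,0,0,0],[0,-0.07,0,0,0],[0,-0.11,0,0,0],[0,-0.15,0,0,0],[0,-0.19,0,0,0],[0,-0.21,-0.002,0,0],[0,-0.21,-0.002,0,0]]'
python3 inch.py '[[0,0,0,0.03,0],[0,0,0,0.07,0],[0,0,0,0.11,0],[0,0,0,0.14,0],[0,0,0,0.153,0],[0,0,0,0.153,0],[0,0,0,0.153,0]]'
python3 inch.py '[[0,0.015,0,0,0],[0,0.03,0,0,0],[0,0.046,0,0,0],[0,0.06,0,-0.002,0],[0,0.074,0,-0.0025,0],[0,0.088,0,-0.0015,0],[0,0.102,0,0,0],[0,0.115,0,0.004,0]]'
python3 inch.py '[[0,0.014,0,0.004,0],[0,0.026,0,0.01,0],[0,0.038,0,0.017,0],[0,0.05,0,0.026,0],[0,0.06,0,0.035,0],[0,0.069,0,0.046,0],[0,0.077,0,0.057,0],[0,0.077,0,0.057,0]]'
```

```text
time: 35.8
eef_pos: [0.5572, -0.3558, 0.3718]
tcp_rot: [0.671, 0.742, -0.001, -0.002]
contact_force: [0.2, -0.5, -0.2]
grip_width: -0.0
gripper_force: 0.0
time: 36.38
eef_pos: [0.559, -0.3508, 0.2225]
tcp_rot: [0.669, 0.744, 0.0, -0.0]
contact_force: [0.1, -0.5, 1.2]
grip_width: -0.0
gripper_force: 0.0
time: 37.05
eef_pos: [0.5475, -0.2361, 0.2197]
tcp_rot: [0.669, 0.744, 0.0, 0.001]
contact_force: [1.2, -1.8, 2.7]
grip_width: 0.0002
gripper_force: 0.8
time: 37.72
eef_pos: [0.5367, -0.158, 0.1576]
tcp_rot: [0.668, 0.744, -0.001, -0.003]
contact_force: [-1.0, -0.7, -0.3]
grip_width: -0.0
gripper_force: 0.0
```

```bash
python3 inch.py '[[0,0.006,0,0.01,0],[0,0.01,0,0.02,0],[0,0.014,0,0.03,0],[0,0.017,0,0.042,0],[0,0.018,0,0.05,0],[0,0.019,0,0.056,0],[0,0.019,0,0.06,0],[0,0.019,0,0.06,0]]'
python3 inch.py '[[0,0.01,0,0.002,0],[0,0.02,0,0.004,0],[0,0.02,0,0.004,0],[0,0.02,0,0.004,0]]'
python3 - <<'E'
from h import *
rel(.5445,-.11,.1,96.1)
im,c=grab("scene"); cv2.imwrite("pics/shut.png",cv2.resize(im[170:330,180:380,::-1],(750,600),interpolation=cv2.INTER_CUBIC))
E
```

```text
time: 38.38
eef_pos: [0.5365, -0.1415, 0.1007]
tcp_rot: [0.669, 0.744, -0.0, -0.0]
contact_force: [0.2, -0.6, -0.4]
grip_width: -0.0001
gripper_force: 0.0
time: 38.72
eef_pos: [0.5369, -0.1229, 0.0999]
tcp_rot: [0.669, 0.744, 0.0, 0.003]
contact_force: [0.2, -4.7, 9.0]
grip_width: -0.0003
gripper_force: 4.2
rel [ 0.012   0.009  -0.0001] turn -0.0 yaw 96.1 j6 -0.47 rows 0.4
```

View pics/shut.png

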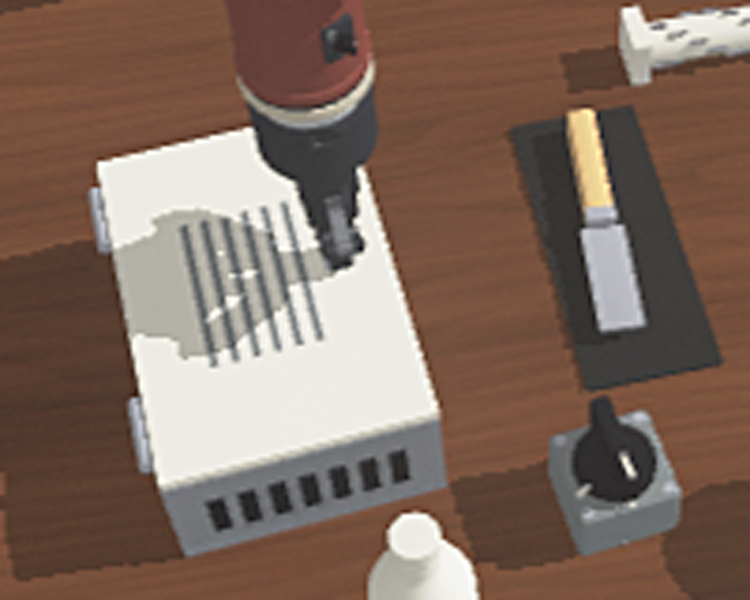

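The lid is flush: the tip is at z = 0.100 with 9 N of push. The isolator is still off and the scraper is on the mat. Next I turn the isolator on.

```bash
python3 inch.py '[[0,0,0,-0.04,0],[0,0,0,-0.08,0],[0.05,0,0,-0.12,0],[0.05,0,0,-0.15,0],[0.05,0,0,-0.17,0],[0.05,0,0,-0.17,0]]'
python3 inch.py '[[0.05,0.02,0.025,0,0],[0.05,0.04,0.05,0,0],[0.05,0.06,0.075,0,0],[0.05,0.085,0.105,0,0],[0.05,0.11,0.135,0,0],[0.05,0.14,0.165,0,0],[0.05,0.14,0.176,0,0],[0.05,0.14,0.176,0,0]]'
python3 inch.py '[[0.05,0,0,0,-0.12],[0.05,0,0,0,-0.24],[0.05,0,0,0,-0.36],[0.05,0,0,0,-0.48],[0.05,0,0,0,-0.6],[0.05,0,0,0,-0.72],[0.05,0,0,0,-0.81],[0.05,0,0,0,-0.81]]'
python3 inch.py '[[0.05,0,0,0,-0.12],[0.05,0,0,0,-0.24],[0.05,0,0,0,-0.36],[0.05,0,0,0,-0.48],[0.05,0,0,0,-0.6],[0.05,0,0,0,-0.72],[0.05,0,0,0,-0.81],[0.05,0,0,0,-0.81]]'
python3 - <<'E'
from h import *
rel(.6967,.0358,.065,188.5)
E
```

```text
time: 39.27
eef_pos: [0.5372, -0.1221, 0.2738]
tcp_rot: [0.669, 0.744, 0.002, 0.005]
contact_force: [0.6, 0.1, 0.7]
grip_width: 0.0482
gripper_force: 0.0
time: 39.93
eef_pos: [0.6958, 0.039, 0.265]
tcp_rot: [0.667, 0.745, -0.0, -0.001]
contact_force: [-0.3, -0.2, -0.1]
grip_width: 0.0498
gripper_force: 0.0
time: 40.6
eef_pos: [0.6937, 0.0354, 0.2665]
tcp_rot: [0.321, 0.947, -0.0, -0.001]
contact_force: [0.6, 0.7, 0.4]
grip_width: 0.0502
gripper_force: 0.0
time: 41.27
eef_pos: [0.6941, 0.0356, 0.2668]
tcp_rot: [-0.077, 0.997, -0.0, -0.0]
contact_force: [0.8, 0.6, 0.3]
grip_width: 0.0502
gripper_force: 0.0
rel [-2.800e-03 -2.000e-04  2.018e-01] turn 0.006 yaw -171.1 j6 -1.79 rows 4.8
```

```bash
python3 inch.py '[[0.05,-0.003,0,0.04,0],[0.05,-0.003,0,0.08,0],[0.05,-0.003,0,0.12,0],[0.05,-0.003,0,0.16,0],[0.05,-0.003,0,0.19,0],[0.05,-0.003,0,0.202,0],[0.05,-0.003,0,0.202,0],[0.05,-0.003,0,0.202,0]]'
python3 inch.py '[[0,0,0,0,0],[0,0,0,0,0],[0,0,0,0,0],[0,0,0,0,0],[0,0,0,0,0],[0,0,0,0,0]]' 40
python3 inch.py '[[0,0,0,0,0.12],[0,0,0,0,0.24],[0,0,0,0,0.36],[0,0,0,0,0.48],[0,0,0,0,0.6],[0,0,0,0,0.72],[0,0,0,0,0.8],[0,0,0,0,0.8]]'
python3 inch.py '[[0,0,0,0,0.1],[0,0,0,0,0.2],[0,0,0,0,0.27],[0,0,0,0,0.27],[0,0,0,0,0.27],[0,0,0,0,0.27]]'
python3 - <<'E'
from h import *
s,R,a=pose();print(np.degrees(a),s["wrist_torque"],s["grip_width"])
E
```

```text
time: 41.93
eef_pos: [0.698, 0.0364, 0.0659]
tcp_rot: [-0.076, 0.997, -0.0, 0.0]
contact_force: [0.3, 0.8, 0.1]
grip_width: 0.0498
gripper_force: 0.0
time: 42.43
eef_pos: [0.7001, 0.035, 0.0688]
tcp_rot: [-0.077, 0.997, -0.001, 0.003]
contact_force: [-0.9, -5.7, 5.5]
grip_width: 0.0126
gripper_force: 42.8
time: 43.1
eef_pos: [0.6996, 0.0328, 0.0689]
tcp_rot: [0.319, 0.948, -0.002, 0.003]
contact_force: [-2.1, -11.5, 7.3]
grip_width: 0.0127
gripper_force: 42.8
time: 43.6
eef_pos: [0.6991, 0.0323, 0.0688]
tcp_rot: [0.442, 0.897, -0.002, 0.003]
contact_force: [-4.4, -12.4, 8.7]
grip_width: 0.0125
gripper_force: 43.0
127.53125762039127 [-2.05855358  0.73871786  0.145143  ] 0.012464938681074922
```

```bash
python3 inch.py '[[0,0,0,0,0.02],[0,0,0,0,0.04],[0,0,0,0,0.04],[0,0,0,0,0.04]]'
python3 inch.py '[[0.05,0,0,0,0],[0.05,0,0,0,0],[0.05,0,0,0,0],[0.05,0,0,-0.03,0],[0.05,0,0,-0.07,0],[0.05,0,0,-0.11,0],[0.05,0,0,-0.15,0],[0.05,0,0,-0.19,0]]'
python3 inch.py '[[0.05,0,0,-0.03,0],[0.05,0,0,-0.05,0],[0.05,0,0,-0.05,0],[0.05,0,0,-0.05,0]]'
python3 - <<'E'
from h import *
im,c=grab("wrist","end"); a=grab("scene")[0]; cv2.imwrite("pics/fin.png",np.vstack([cv2.resize(im[:,:,::-1],(400,300)),cv2.resize(a[150:360,120:400,::-1],(400,300))]))
print("bar",(cast(c,[(0,0)],.086)).shape)
E
```

```text
time: 43.93
eef_pos: [0.6991, 0.0323, 0.0689]
tcp_rot: [0.459, 0.888, -0.002, 0.003]
contact_force: [-5.4, -13.1, 9.2]
grip_width: 0.0129
gripper_force: 45.5
time: 44.6
eef_pos: [0.6974, 0.0375, 0.2572]
tcp_rot: [0.459, 0.888, 0.0, -0.0]
contact_force: [0.5, 0.4, 0.1]
grip_width: 0.0502
gripper_force: 0.0
time: 44.93
eef_pos: [0.6985, 0.0372, 0.3073]
tcp_rot: [0.459, 0.888, 0.001, 0.002]
contact_force: [-0.0, -0.1, -0.1]
grip_width: 0.0499
gripper_force: 0.0
bar (1, 2)
```

View pics/fin.png

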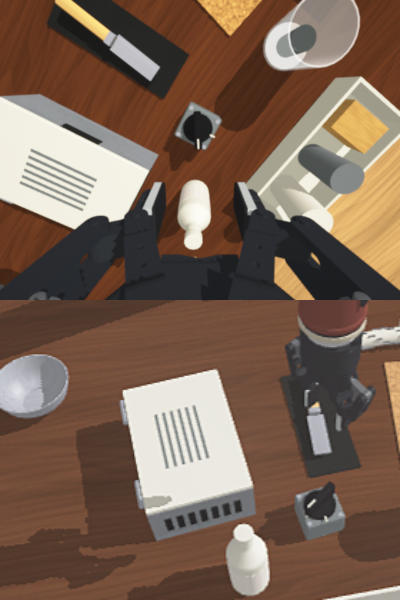

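The lid is shut, the bar is back at its starting (on) angle and the scraper is on the mat. Nothing is being touched.

```bash
python3 -c "
from rig import arm, vision
print(arm.sign_off())"
```

```text
the job is handed in; nothing more can be done
None
```

I signed the job off after about 45 s of robot time; the hand-in returned no verdict. In the last camera views all three cassettes had gone into the dryer, the lid was shut, the isolator was back on, the scraper was on its mat, and the bowl, soap bottle and dust bin stood where they were; I did not re-measure the brush roll and dish brush.

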